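Pulse the grinder: fit its bayonet lid, twist half way to the lock click and hold

ROBOT

A 7-joint arm with a two-finger parallel gripper is mounted at the origin on a cart in front of the work surface, level with it; the furniture and walls round the work are solid. World frame = base frame: x ahead of the robot, y to its left, z up, the work surface at z = 0. Lengths are in mm, angles in rad, forces in N, time in s.
With the tool pointing down it reaches from about 400 to 850 mm from the base axis. Payload 4.5 kg.
Tool frame: the origin (TCP) lies midway between the tips of the shut fingers; the grasp point (between the pads) lies 19 mm behind it; z points along the fingers, y is the line along which they close (so a half turn about z gives the same grasp; the last joint's range is limited). The gripper opens to 85 mm and grips with 20 to 120 N. Pads are 22 mm wide; open, the fingers measure 114 mm over their backs; the gripper's body (76 mm by 85 mm) begins 54 mm behind the grasp point. The pads swing forward as they close: fully open they stand 13 mm farther back than shut.
Start: joints at [-1.303, 0.689, -0.195, 1.565, 0.157, 0.902, -0.215], TCP at [144.776, 608.025, 231.317] pointing down, gripper open.
Joint ranges: [-3.01, 3.01], [-0.46, 2.08], [-1.47, 1.51], [0.13, 2.56], [-1, 4.14], [0.04, 2.09], [-2.66, 2.66]. Speed limits (rad/s): [2.57, 2.57, 3.14, 3.14, 3.14, 3.14, 3.14].

INTERFACE

Orientations are given as a rotation vector (axis times angle).
In Python, from bench import manip, viewer gives the robot as it stands.
- The arm moves only by the shell command python3 -m handwheel 'ROWS' [FORCE]. ROWS is JSON, a list of rows, each a list of 3 entries, a list of its own where there are three numbers: the opening in per cent of the stroke, from 0 (shut) to 100 (fully open), then the shift along the world's x, y, z in cm, then the turn, a rotation vector about the world's x, y, z in degrees. In form: [[grip, [x, y, z], [ax, ay, az]], ...]. A call has 1 to 5 rows; each row shifts and turns the commanded pose from where the row before left it; what a row does not reach is not made up. A row lasts 1/12 s, in which the tool goes at most 41.7 mm and 7.16 degrees, less where a joint would pass 70% of its speed; a pose out of reach is approached as far as the arm can. A call with a gripper value outside its range is refused whole. The fingers move at their own pace and stop on an object; FORCE is the grip in N (left out, the last holds). Time passes only in rows, so rows that do not move let the fingers close. It gives the time, the measured TCP pose, the force, the opening and the grip force at its end, in the units of the state.
- manip.sense(): the state, without advancing time (a new reading comes with each control period).
- viewer.camera(name): name is "side" or "top" or "wrist"; returns (picture, depth): 384x512x3 uint8, blue, green, red; 384x512 float32, mm along the optical axis (not along the pixel's ray), 0 where there is no reading.
- viewer.get_calibration(name): a dict with "camera_matrix" (3x3 intrinsics, pixels), "R" (3x3) and "t" (3): a world point X has camera coordinates R X + t; the wrist camera has in their place "mount" (4x4, takes a point from camera to tool coordinates, whose origin is the TCP and whose axes are the flange's). Camera axes: x right, y down, z forward; pixel columns grow to the right and rows downward; lengths in mm; the calibration is good to about 2 mm. A picture is of the moment at which its call begins: read the wrist's pose just before it. get_calibration takes no time and is no camera call.
- manip.sign_off(): hands the job in; it is judged then, once.
The state is a dict: "time": time; "q": joint angles; "joint_velocities": joint speeds; "effort": joint torques, N m; "ee_pos": TCP position; "eef_rot": TCP orientation; "contact_force": force on the tool from outside, world axes, zero at the start; "wrist_torque": the same for the moment, N m; "width": opening from 0.0 (shut) to 1.0 (fully open); "grasp_force": force on a finger pad.
Only numpy, scipy, OpenCV 4.12 (cv2) and the standard library are available. Lean on these libraries where they do the work, as an engineer would, in place of code of your own. Each camera call takes 0.05 s, during which the arm holds its last target. There are 200 camera calls.

TASK

Put the bar-handled lid on the electric grinder: let its two lugs down through the two gaps in the rim until the lid sits fully home, then twist it clockwise (seen from above) against the spring to the half-way dot, well short of the lock click, which must never be reached. That is the grinder's pulse position and the spring turns the lid back if it is let go, so finish while still holding the lid there, steady; leave the other lid and everything else where it stands.

Things in the scene. Friction and masses are not known exactly. Their poses are not given: they have to be found in the camera images.
- grinder: Electric grinder: steel motor unit with a white collar on top, fixed to the worktop. Foot 120 mm across, collar 108 mm, rim 105 mm above the worktop. Origin at the centre of its underside, z up; the rim's two gaps lie at its own +x and -x. Dark marks on the rim, twice, half a turn apart: a tick at each gap, a dot 0.6 rad clockwise of it (half way), two ticks 1.2 rad clockwise of it (lock click).
- grinder_mouth (a point): Centre of the collar's mouth at rim height, axes as the grinder's. The bore is 70 mm across and 22 mm deep; its rim flange is 7 mm thick, with the two gaps about 19 mm wide that reach out to 84 mm across. Under the flange the bore is 84 mm across, so lugs can turn there.
- drive_ring (a joint): Sprung ring in the grinder's collar, pushed round by the lid's lugs; rad, 0 = at rest, grows as the lid turns clockwise seen from above. The lugs take it up after 0.10 rad (value = lid turn from the gap's centre - 0.10). Pushes back with 0.04 N m at 0, 0.10 N m at 0.5. Half way is 0.50; the lock click's pawls are met from about 1.0 on.
- bayonet_lid: The grinder's grey lid, loose, about 120 g, upright on its spigot. Origin at the centre of the spigot's underside, z up. Spigot 66 mm across, 15 mm high, with two lugs at its foot at its own +x and -x (79 mm tip to tip, 12 mm wide, 5 mm high). Above it a disc 88 mm across, z 15 to 22 mm, with a small pointer over each lug. It is the same after half a turn: either lug fits either gap.
- lid_bar (a point): Centre of the lid's bar grip, 37 mm above the lid's origin, axes as the lid's. The bar is 64 mm long (x), 20 mm wide (y) and stands from the disc (z 22 mm) up to z 53 mm. With the lid fully home the disc lies on the rim and the lid's origin is 15 mm below it, 90 mm above the worktop; once turned, the lugs leave it 3 mm of play upward.
- storage_lid: Plain grey storage lid, loose, 106 mm across, 41 mm high with a round knob 32 mm across, no lugs; not for the grinder, to be left alone. Origin at the centre of its underside.
- spice_jar: spice jar with a green cap, 46 mm across, 106 mm high, to be left alone; origin at the centre of its underside
- salt_shaker: glass salt shaker with a grey domed top, 44 mm across, 90 mm high, to be left alone; origin at the centre of its underside
- pepper_mill: dark wooden pepper mill, 58 mm across, 190 mm high, to be left alone; origin at the centre of its underside
- jam_jar: jam jar with a yellow cap, 66 mm across, 100 mm high, to be left alone; origin at the centre of its underside
- mug: two-tone mug, 86 mm across, 88 mm high, to be left alone; origin at the centre of its underside
Mind the look-alikes: they are no part of the job. Leave any pink or turquoise look-alike of the bayonet_lid alone. Leave any blue look-alike of the grinder alone.

How it is judged (in metres and radians):
On the way, in this order (a step that is already met when the one before it is completed fails the run):
1. the bayonet lid is lifted off the worktop (height (world z) of bayonet_lid above 0.03 m and contact force between bayonet_lid and the fingers above 1 N), for 0.1 s.
2. the lid sits home in the collar, its lugs through the gaps (z of bayonet_lid in the frame of grinder_mouth below -0.0115 m and horizontal distance between bayonet_lid and grinder_mouth below 0.004 m), for 0.1 s.
3. the lid is twisted clockwise half way to the click (value of joint drive_ring between 0.35 and 0.65 rad), for 0.2 s.
At the end, for the whole second after the job is handed in: The lid sits in the grinder's collar (its origin at least 10.5 mm below the rim, within 4 mm of the axis, upright within 0.1 rad), has turned the drive ring to between 0.35 and 0.65 rad, is still (under 0.15 rad/s) and is held by the fingers (over 2 N) (all of step 3 and angle between the x axis of bayonet_lid and the x axis of grinder, either way round between 0.43 and 0.8 rad and angular speed of bayonet_lid below 0.15 rad/s and z of bayonet_lid in the frame of grinder_mouth below -0.0105 m and horizontal distance between bayonet_lid and grinder_mouth below 0.004 m and angle between bayonet_lid's own z axis and vertical below 0.1 rad and contact force between bayonet_lid and the fingers above 2 N); the arm keeps its last pose, push and grip.
It fails at once if the lid is twisted on to the lock click (drive ring beyond 0.95 rad) (value of joint drive_ring above 0.95 rad).
It fails at once if the storage lid or a jar, mill, shaker or mug is moved by more than 20 mm (distance of any of storage_lid, spice_jar, salt_shaker, pepper_mill, jam_jar, mug from where it was at the start of the episode above 0.02 m).
It fails at once if a jar, mill, shaker or mug is tipped over (angle between any of spice_jar, salt_shaker, pepper_mill, jam_jar, mug's own z axis and vertical above 0.5 rad).
It also fails if it takes over 42 s, if anything falls off the work surface, if the arm or the gripper's body presses on something with over 40 N, if the wrist force passes 120 N, or if a joint passes its speed limit or range.

## Working session

There is one attempt and no reset: what is moved stays moved. The work goes in short steps, Python scripts to look and compute and a shell command to move; the robot and the scene stay as the last step left them, time stands still between calls to the robot, and variables do not carry over. Pictures are saved under pics/ and viewed, at most 10 in all, crops included, and the job is handed in when it is done.

```bash
mkdir -p pics
cat > h.py <<'E'
import numpy as np, cv2
from bench import manip, viewer
from scipy.spatial.transform import Rotation as Ro
def snap(name):
    s=manip.sense(); p,d=viewer.camera(name); c=viewer.get_calibration(name)
    K=np.array(c["camera_matrix"])
    if name=="wrist":
        M=np.array(c["mount"]); T=np.eye(4); T[:3,:3]=Ro.from_rotvec(s["eef_rot"]).as_matrix(); T[:3,3]=s["ee_pos"]
        W=T@M; R=W[:3,:3].T; t=-R@W[:3,3]
    else: R=np.array(c["R"]); t=np.array(c["t"])
    return p,d,K,R,t.reshape(3)
def world(d,K,R,t):
    v,u=np.mgrid[:d.shape[0],:d.shape[1]]
    X=np.stack([(u-K[0,2])/K[0,0]*d,(v-K[1,2])/K[1,1]*d,d],-1)
    return (X-t)@R
def ray(u,v,z,K,R,t):  # pixel onto plane z
    o=-R.T@t; r=R.T@np.linalg.inv(K)@np.array([u,v,1.]); return o+r*(z-o[2])/r[2]
E
python3 - <<'E'
from h import *
print(manip.sense())
for n in ["top","side"]:
    p,d,K,R,t=snap(n); np.savez(n+".npz",p=p,d=d,K=K,R=R,t=t)
    cv2.imwrite(f"pics/{n}1.png",cv2.resize(p,(800,600),interpolation=cv2.INTER_CUBIC))
E
```

```text
{'time': 0.0, 'q': array([-1.30319255,  0.69001385, -0.1945231 ,  1.56639182,  0.15729473,
        0.90248838, -0.21507364]), 'joint_velocities': array([-5.99829406e-04,  4.50397782e-05,  1.08596723e-05,  8.05778788e-04,
       -7.29707754e-04, -3.50899248e-04,  1.09619441e-03]), 'effort': array([-1.94102995e-04, -5.39605916e+01, -1.26652636e+00, -1.58542728e+01,
        9.16845573e-03,  9.43574589e-03, -1.46054528e-06]), 'ee_pos': array([144.6872894 , 607.32804273, 230.45291129]), 'eef_rot': array([-3.66222914e-01, -3.12007517e+00,  2.99498459e-03]), 'contact_force': array([ 0.87893857,  0.19601159, -0.01447778]), 'wrist_torque': array([ 0.02158986,  0.01292607, -0.0465758 ]), 'grasp_force': 0.0, 'width': 0.999803239284415}
```

View pics/top1.png

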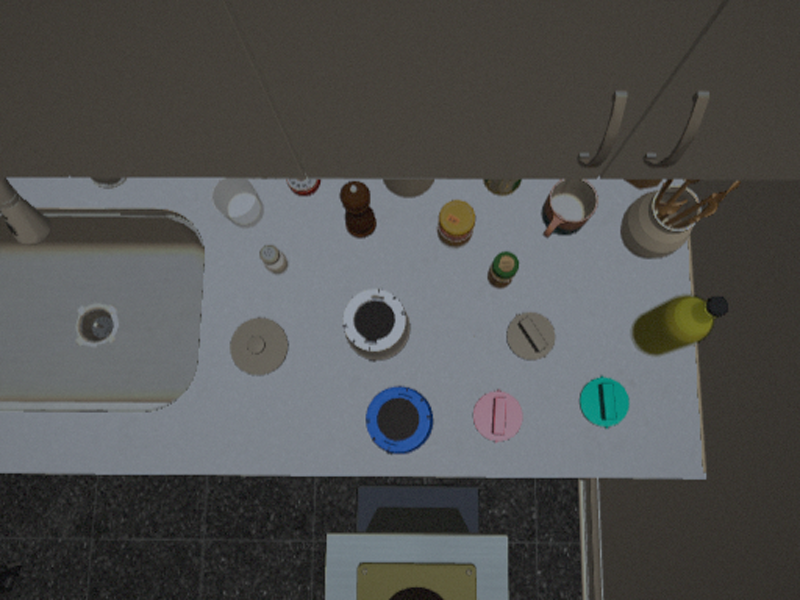

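View pics/side1.png

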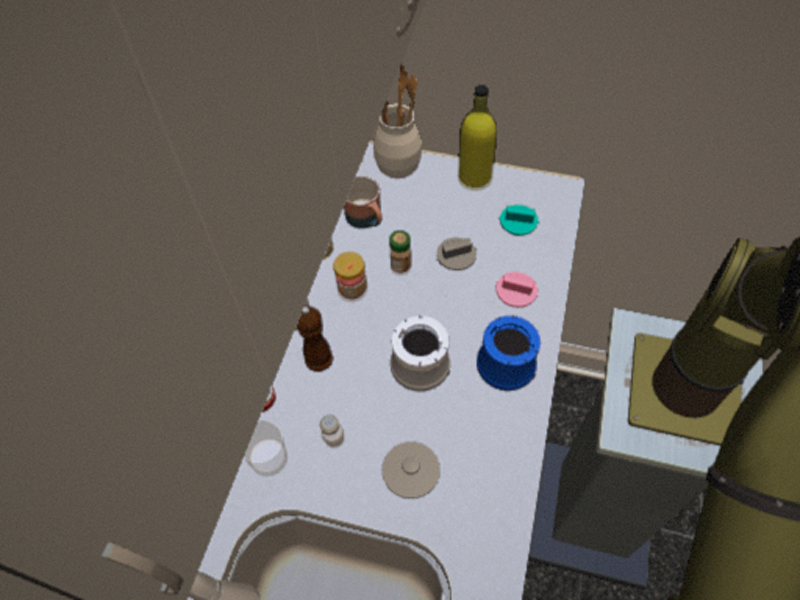

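The top view shows the grey bar lid at about (530,336) and the white grinder at (375,322). The side view shows them at about (457,250) and (420,345). Next I'll measure both with depth and an enlarged crop.

Run:
```python
from h import *
z=np.load("top.npz"); p,d,K,R,t=[z[k] for k in "pdKRt"]
W=world(d,K,R,t)
def rep(name,c,r,lo,hi):
    u,v=c; s=np.s_[v-r:v+r,u-r:u+r]; w=W[s].reshape(-1,3); m=(w[:,2]>lo)&(w[:,2]<hi)&(d[s].ravel()>0)
    q=w[m]; e=cv2.minEnclosingCircle(q[:,:2].astype(np.float32)); rr=cv2.minAreaRect(q[:,:2].astype(np.float32))
    print(name,m.sum(),q.mean(0),"circ",e,"rect",rr)
rep("disc",(339,215),24,12,60); rep("bar",(339,215),24,40,65); rep("collar",(240,206),26,95,115)
print("table",W[250,300],W[215,300])
a=cv2.resize(p[185:240,312:367],(600,600),interpolation=cv2.INTER_CUBIC); b=cv2.resize(p[178:238,210:270],(600,600),interpolation=cv2.INTER_CUBIC)
cv2.imwrite("pics/crop1.png",cv2.resize(np.hstack([a,b]),(800,400)))
# poses of other objects
for n,u,v,h in [("jam",457,215,100),("green",505,262,106),("pepper",353,192,190),("salt",270,252,90),("mug",572,200,88),("storage",257,345,41),("pink",498,415,20),("turq",604,401,20),("blue",398,418,105)]:
    print(n,ray(u*.64,v*.64,h,K,R,t).round())
```

```text
disc 755 [ 495.79206726 -202.04429987   28.32950698] circ ((497.20391845703125, -204.15667724609375), 46.056358337402344) rect ((497.13311767578125, -203.53298950195312), (86.45671844482422, 86.09442901611328), 62.719383239746094)
bar 182 [ 496.63276505 -202.99650936   50.5780082 ] circ ((497.27630615234375, -203.65814208984375), 32.00092315673828) rect ((497.1315612792969, -203.54730224609375), (63.298377990722656, 21.46566390991211), 31.96415901184082)
collar 715 [511.2303638   74.99256843 103.56444393] circ ((512.1067504882812, 75.36058807373047), 54.195369720458984) rect ((511.3402404785156, 75.18204498291016), (106.48336791992188, 106.5127944946289), 13.25802993774414)
table [398.89443507 -93.41043391  -3.43147331] [499.42069467 -94.14909025  -3.66770033]
jam [699. -68. 100.]
green [ 613. -149.  106.]
pepper [708. 106. 190.]
salt [633. 260.  90.]
mug [ 731. -272.   88.]
storage [475. 287.  41.]
pink [ 355. -143.   20.]
turq [ 381. -332.   20.]
blue [347.  32. 105.]
```

View pics/crop1.png

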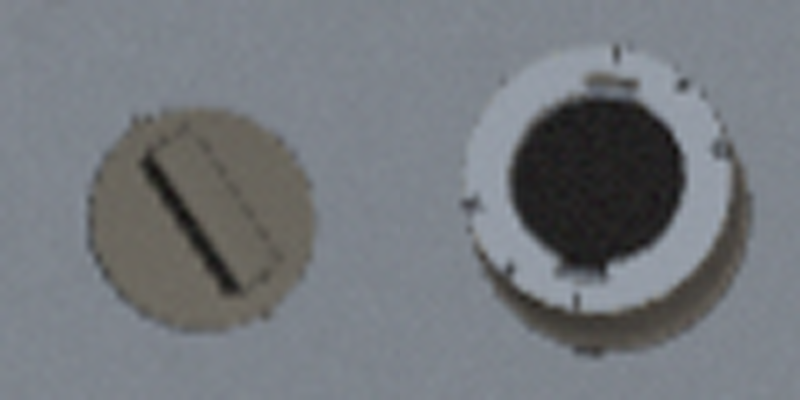

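The crop shows the bar running from upper left to lower right, so the lid yaw is about +32° at (497,-203.5). The gap ticks at (617,50) and (577,303) put the gap axis at about -9°, with the mouth at (511.5,75). The tool y axis needs to be at -58°, a turn of about -134.6° from the start.

```bash
python3 -m handwheel '[[100,[2.8,-3,0],[0,0,-6]],[100,[2.8,-3,0],[0,0,-6]],[100,[2.8,-3,0],[0,0,-6]],[100,[2.8,-3,0],[0,0,-6]],[100,[2.8,-3,0],[0,0,-6]]]' 40
python3 -m handwheel '[[100,[2.8,-3,0],[0,0,-6]],[100,[2.8,-3,0],[0,0,-6]],[100,[2.8,-3,0],[0,0,-6]],[100,[2.8,-3,0],[0,0,-6]],[100,[2.8,-3,0],[0,0,-6]]]'
python3 -m handwheel '[[100,[2.8,-3,0],[0,0,-6]],[100,[2.8,-3,0],[0,0,-6]],[100,[0,-4,0],[0,0,-6]],[100,[0,-4,0],[0,0,-6]],[100,[0,-4,0],[0,0,-6]]]'
python3 -c "
from h import *;s=manip.sense();print(s['q'],Ro.from_rotvec(s['eef_rot']).as_matrix()[:,1])"
```

```text
time: 0.52
ee_pos: [285.6, 456.2, 231.1]
eef_rot: [1.168, 2.916, -0.001]
contact_force: [0.8, 0.9, 0.2]
width: 0.999
grasp_force: 0.0
time: 0.93
ee_pos: [425.6, 306.3, 231.2]
eef_rot: [-1.883, -2.514, 0.001]
contact_force: [0.6, 0.9, 0.4]
width: 1.002
grasp_force: 0.0
time: 1.35
ee_pos: [480.6, 126.1, 231.0]
eef_rot: [2.47, 1.941, -0.001]
contact_force: [0.2, -0.1, 0.4]
width: 1.0
grasp_force: 0.0
[-0.47170254  0.53121494  0.19061847  1.95671197 -0.15526297  0.66798778
 -0.42356539] [ 9.71565990e-01 -2.36768712e-01 -3.21691401e-04]
```

```bash
python3 -m handwheel '[[100,[0.2,-4,0],[0,0,-6]],[100,[0.2,-4,0],[0,0,-6]],[100,[0.2,-4,0],[0,0,-6]],[100,[0.2,-4,0],[0,0,-6]],[100,[0.2,-4,0],[0,0,-6]]]'
python3 -m handwheel '[[100,[0.2,-4,0],[0,0,-6]],[100,[0.2,-4,0],[0,0,-6]],[100,[0.2,-4,-1],[0,0,-2.3]],[100,[0,-1,-2],[0,0,0]],[100,[0,0,0],[0,0,0]]]'
python3 - <<'E'
from h import *
s=manip.sense();y=Ro.from_rotvec(s['eef_rot']).as_matrix()[:,1];print(s['q'],s['ee_pos'],np.degrees(np.arctan2(y[1],y[0])))
p,d,K,R,t=snap("wrist"); np.savez("w1.npz",p=p,d=d,K=K,R=R,t=t)
W=world(d,K,R,t)
for lo,hi in [(15,62),(45,62)]:
    m=(W[...,2]>lo)&(W[...,2]<hi)&(np.hypot(W[...,0]-497,W[...,1]+203)<55)&(d>0)
    q=W[m][:,:2].astype(np.float32); print(m.sum(),np.median(W[m][:,2]),cv2.minEnclosingCircle(q),cv2.minAreaRect(q))
cv2.imwrite("pics/w1.png",p)
E
```

```text
time: 1.77
ee_pos: [490.3, -73.7, 231.2]
eef_rot: [-2.888, -1.236, 0.0]
contact_force: [1.4, 0.5, 0.1]
width: 1.002
grasp_force: 0.0
time: 2.18
ee_pos: [494.3, -206.0, 198.8]
eef_rot: [3.02, 0.864, -0.007]
contact_force: [-0.2, 0.4, -0.1]
width: 0.998
grasp_force: 0.0
[ 0.0996675   0.64419166  0.34440458  1.8847734  -0.32716175  0.67147154
 -0.37439366] [ 494.32209373 -205.95264634  198.83306394] -58.086605620734794
5419 22.641822078206655 ((500.3992004394531, -204.6785888671875), 46.461769104003906) ((500.9002685546875, -204.9154815673828), (87.00868225097656, 86.93063354492188), 3.955106258392334)
1385 53.092243240963356 ((500.9412841796875, -204.5639190673828), 32.148075103759766) ((500.9153747558594, -204.7572479248047), (63.22333908081055, 20.024593353271484), 32.5948486328125)
```

View pics/w1.png

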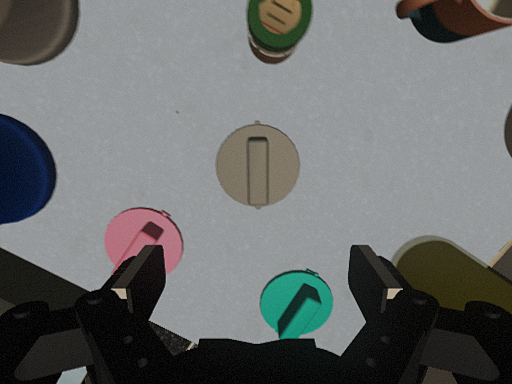

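The wrist view shows the grey lid centred at about (258,166) with its bar upright in the image. That gives a lid centre of (501,-204.8) and yaw 32.6°. The bar top at 53 mm and the disc at 22.6 mm match the given sizes. Next I'll descend and grip.

```bash
python3 -m handwheel '[[100,[0.66,0.12,-3],[0,0,0.7]],[100,[0,0,-4],[0,0,0]],[100,[0,0,-4],[0,0,0]],[100,[0,0,-3],[0,0,0]],[100,[0,0,-2],[0,0,0]]]' 60
python3 -m handwheel '[[100,[0,0,-1],[0,0,0]],[100,[0,0,-0.4],[0,0,0]],[60,[0,0,0],[0,0,0]],[30,[0,0,0],[0,0,0]],[10,[0,0,0],[0,0,0]]]' 60
python3 -m handwheel '[[10,[0,0,0],[0,0,0]],[10,[0,0,0],[0,0,0]],[10,[0,0,0],[0,0,0]],[10,[0,0,0],[0,0,0]],[10,[0,0,0],[0,0,0]]]' 60
```

```text
time: 2.65
ee_pos: [502.8, -197.6, 39.0]
eef_rot: [-3.007, -0.896, 0.002]
contact_force: [0.4, 0.6, -0.5]
width: 1.001
grasp_force: 0.0
time: 3.07
ee_pos: [504.5, -200.9, 28.8]
eef_rot: [3.01, 0.893, 0.003]
contact_force: [0.0, -0.3, -0.1]
width: 0.607
grasp_force: 0.0
time: 3.48
ee_pos: [504.1, -201.1, 28.4]
eef_rot: [3.011, 0.892, 0.003]
contact_force: [0.4, 0.2, 6.5]
width: 0.22
grasp_force: 59.9
```

```bash
python3 -m handwheel '[[10,[0,0,1],[0,0,0]],[10,[0,0,3],[0,0,0]],[10,[0,0,4],[0,0,0]],[10,[0,0,4],[0,0,0]],[10,[0,0,4],[0,0,0]]]' 60
python3 -m handwheel '[[10,[-1.3,3.6,1],[0,0,-5]],[10,[-1.3,3.6,0],[0,0,-5]],[10,[-1.3,3.6,0],[0,0,-5]],[10,[-1.3,3.6,0],[0,0,-5]],[10,[-1.3,3.6,0],[0,0,-5]]]'
python3 -m handwheel '[[10,[-1.3,3.6,0],[0,0,-5]],[10,[-1.3,3.6,0],[0,0,-6]],[10,[-1.3,3.6,0],[0,0,-6]],[10,[0,0,0],[0,0,0]],[10,[0,0,0],[0,0,0]]]'
python3 - <<'E'
from h import *
s=manip.sense();y=Ro.from_rotvec(s['eef_rot']).as_matrix()[:,1];print(s['q'],s['ee_pos'],np.degrees(np.arctan2(y[1],y[0]))+90)
p,d,K,R,t=snap("wrist"); np.savez("w2.npz",p=p,d=d,K=K,R=R,t=t)
cv2.imwrite("pics/w2.png",cv2.resize(p,(800,600),interpolation=cv2.INTER_CUBIC))
W=world(d,K,R,t)
m=(W[...,2]>98)&(W[...,2]<112)&(np.hypot(W[...,0]-512,W[...,1]-75)<70)&(d>0)
q=W[m][:,:2].astype(np.float32); print(m.sum(),np.median(W[m][:,2]),cv2.minEnclosingCircle(q))
E
```

```text
time: 3.9
ee_pos: [502.5, -200.5, 189.5]
eef_rot: [-3.012, -0.892, 0.001]
contact_force: [0.9, -0.4, -2.1]
width: 0.225
grasp_force: 58.9
time: 4.32
ee_pos: [437.3, -19.2, 198.1]
eef_rot: [-3.134, -0.211, -0.001]
contact_force: [1.8, 0.9, -1.5]
width: 0.219
grasp_force: 59.1
time: 4.73
ee_pos: [398.0, 90.3, 197.5]
eef_rot: [-3.132, 0.234, 0.002]
contact_force: [0.4, -0.6, -0.7]
width: 0.221
grasp_force: 59.2
[-0.71838847  0.56349485  0.60696134  2.24691065 -0.67065925  0.51445977
 -1.30259887] [398.02395074  90.34404442 197.50395878] -8.533649516340162
7195 105.34180439844239 ((514.305419921875, 74.55857849121094), 53.914283752441406)
```

View pics/w2.png

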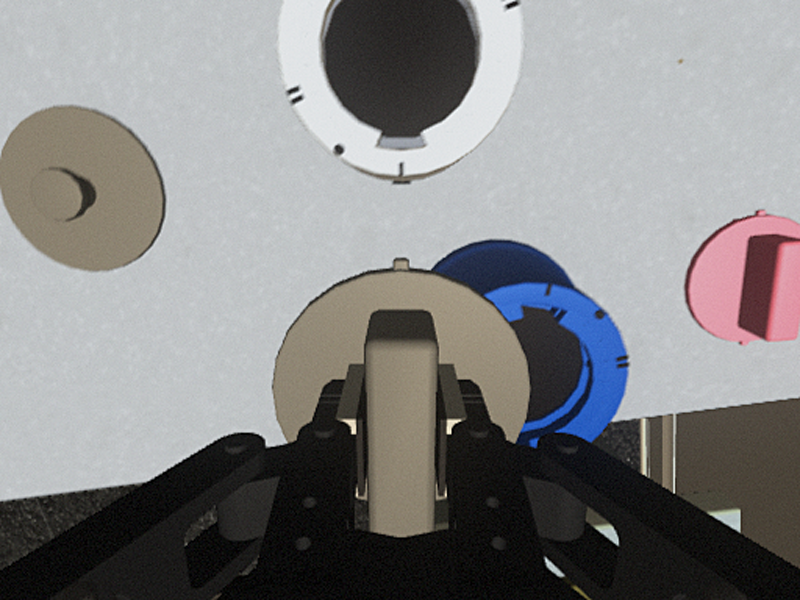

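The wrist view shows the held lid with its pointer at about (401,263) and the bar vertical. The grinder's near gap tick is at (401,170). Both are in the same image, so I can take the lid-to-grinder offset from it directly.

```bash
cat > fit.py <<'E'
from h import *
from scipy.optimize import least_squares
def circ(W,d,c0,lo,hi,r,rad):
    m=(W[...,2]>lo)&(W[...,2]<hi)&(np.hypot(W[...,0]-c0[0],W[...,1]-c0[1])<rad)&(d>0)
    m=cv2.morphologyEx(m.astype(np.uint8),cv2.MORPH_OPEN,np.ones((3,3)))
    cs,_=cv2.findContours(m,cv2.RETR_EXTERNAL,cv2.CHAIN_APPROX_NONE); c=max(cs,key=len)[:,0]
    c=c[(c[:,1]>3)&(c[:,0]>3)&(c[:,0]<508)]; q=W[c[:,1],c[:,0]]
    f=lambda x:np.hypot(q[:,0]-x[0],q[:,1]-x[1])-x[2]
    s=least_squares(f,[*c0,r],loss="soft_l1",f_scale=.5); return s.x,np.median(W[m>0][:,2]),len(q)
E
python3 - <<'E'
from fit import *
z=np.load("w2.npz"); p,d,K,R,t=[z[k] for k in "pdKRt"]; W=world(d,K,R,t)
g,zg,n=circ(W,d,(512,75),98,112,54,65); print("grinder",g,zg,n)
print("disc near z",W[200,256],W[220,200])
zd=np.median(W[185:200,230:280,2])
l,zl,n=circ(W,d,(398,90),zd-4,zd+4,44,56); print("disc",l,zl,n)
tk=ray(401*.64,170*.64,105,K,R,t); pt=ray(401*.64,263*.64,zl,K,R,t)
for a,b in [(tk,g),(pt,l)]: print(a,np.degrees(np.arctan2(*(b[:2]-a[:2])[::-1])),np.hypot(*(b[:2]-a[:2])))
m=(W[...,2]>zl+27)&(W[...,2]<zl+34)&(np.hypot(W[...,0]-398,W[...,1]-90)<45)&(abs(np.arange(512)-256)<26)
q=W[m]; print(m.sum(),cv2.minAreaRect(q[:,:2].astype(np.float32)),np.median(q[:,2]))
# disc plane tilt
m=(abs(W[...,2]-zl)<3)&(np.hypot(W[...,0]-398,W[...,1]-90)<42); q=W[m]; print(np.linalg.lstsq(np.c_[q[:,:2],np.ones(len(q))],q[:,2],rcond=None)[0][:2])
m=(abs(W[...,2]-zg)<5)&(np.hypot(W[...,0]-512,W[...,1]-75)<52); q=W[m]; print(np.linalg.lstsq(np.c_[q[:,:2],np.ones(len(q))],q[:,2],rcond=None)[0][:2])
E
```

```text
grinder [513.93295237  74.53607266  51.87439086] 105.34264280699685 514
disc near z [424.96802834  86.92135714 198.4343901 ] [416.48284371 117.06165492 191.58325735]
disc [394.38641957  91.31199186  42.06794269] 191.30304334312038 564
[464.68848045  80.56760144 105.        ] -6.982883984140817 49.61247176281056
[438.68261056  84.55846858 191.30304334] 171.33127901867684 44.808064147517044
5754 ((394.2757568359375, 91.10197448730469), (21.33314323425293, 62.65324401855469), 82.88507843017578) 222.1597868461338
[-0.00480735  0.00091949]
[-7.48015375e-05 -1.09736176e-03]
```

```bash
python3 -m handwheel '[[10,[3,-0.42,0],[0,0,0]],[10,[3,-0.42,0],[0,0,0]],[10,[3,-0.42,0],[0,0,0]],[10,[2.95,-0.42,-1],[0,0,0]],[10,[0,0,-2.2],[0,0,0]]]' 60
python3 -m handwheel '[[10,[0,0,-1.5],[0,0,0]],[10,[0,0,-0.5],[0,0,0]],[10,[0,0,0],[0,0,0]],[10,[0,0,0],[0,0,0]]]'
python3 - <<'E'
from fit import *
s=manip.sense();y=Ro.from_rotvec(s['eef_rot']).as_matrix();print(s['ee_pos'],np.degrees(np.arctan2(y[1,1],y[0,1]))+90,y[:,2])
p,d,K,R,t=snap("wrist"); np.savez("w3.npz",p=p,d=d,K=K,R=R,t=t)
cv2.imwrite("pics/w3.png",cv2.resize(p,(800,600),interpolation=cv2.INTER_CUBIC))
W=world(d,K,R,t); e=s['ee_pos'][:2]
try:
  g,zg,n=circ(W,d,(514,75),99,110,54,65); print("grinder",g,zg,n)
  l,zl,n=circ(W,d,(514,75),131,144,44,56); print("disc",l,zl,n)
except Exception as x: print(x)
E
```

```text
time: 5.2
ee_pos: [528.9, 66.1, 167.9]
eef_rot: [3.13, -0.252, 0.025]
contact_force: [0.1, -0.5, -2.2]
width: 0.22
grasp_force: 59.2
time: 5.53
ee_pos: [519.1, 68.9, 145.9]
eef_rot: [3.131, -0.25, 0.001]
contact_force: [-0.3, 0.0, -1.1]
width: 0.221
grasp_force: 59.2
[519.10058728  68.92484218 145.91040175] -9.127399628783678 [ 4.02875954e-04 -2.51244811e-04 -9.99999887e-01]
grinder [515.40109861  74.43154142  52.25440964] 105.17159071776705 470
disc [515.57773229  69.8180786   41.97521993] 139.66947080495282 568
```

View pics/w3.png

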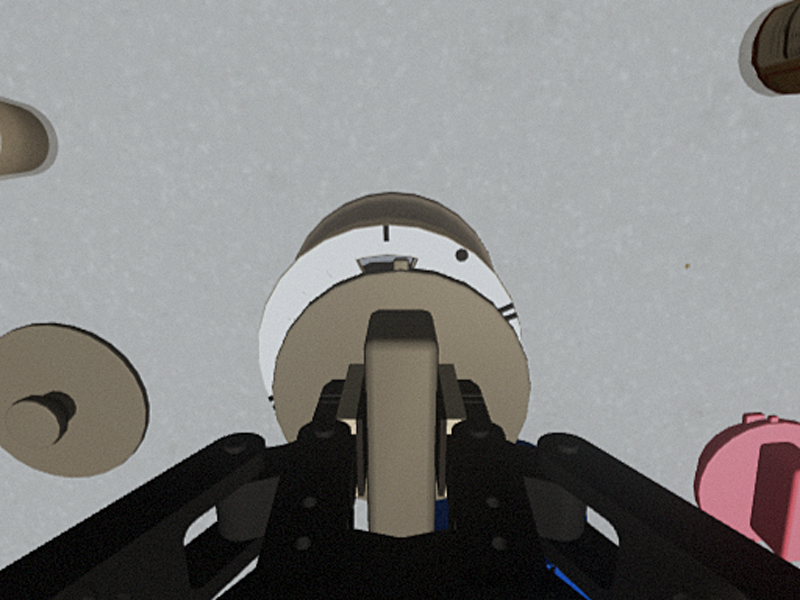

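The lid hangs about 4.6 mm off in y, and the tick is at (386,233) with the dot at (461,255). I'll correct the shift, checking the tick angle as well.

```bash
python3 -m handwheel '[[10,[-0.05,0.46,0],[0,0,0]],[10,[0,0,0],[0,0,0]],[10,[0,0,0],[0,0,0]],[10,[0,0,0],[0,0,0]]]' 60
python3 - <<'E'
from fit import *
z=np.load("w3.npz"); K,R,t=[z[k] for k in "KRt"]
for c in [(515.4,74.4),(514.2,74.5)]:
  for u,v in [(386,233),(461,255),(507,310)]:
    a=ray(u*.64,v*.64,105,K,R,t)[:2]-c; print(np.hypot(*a).round(1),np.degrees(np.arctan2(a[1],a[0])).round(1),end=" | ")
  print()
s=manip.sense();y=Ro.from_rotvec(s['eef_rot']).as_matrix();print(s['ee_pos'],np.degrees(np.arctan2(y[1,1],y[0,1]))+90)
p,d,K,R,t=snap("wrist"); W=world(d,K,R,t); np.savez("w4.npz",p=p,d=d,K=K,R=R,t=t)
g,zg,n=circ(W,d,(514,75),99,110,54,65); print("grinder",g,zg,n)
l,zl,n=circ(W,d,(514,75),131,144,44,56); print("disc",l,zl,n)
m=(W[...,2]>zl+27)&(W[...,2]<zl+34)&(np.hypot(W[...,0]-514,W[...,1]-75)<45)&(abs(np.arange(512)-256)<26)
print(cv2.minAreaRect(W[m][:,:2].astype(np.float32)))
E
```

```text
time: 5.92
ee_pos: [518.5, 75.4, 145.7]
eef_rot: [-3.132, 0.245, -0.001]
contact_force: [0.9, 1.0, -1.8]
width: 0.219
grasp_force: 59.2
50.0 -7.9 | 49.9 -42.6 | 50.4 -76.3 | 
51.2 -7.8 | 50.8 -41.8 | 50.8 -75.0 | 
[518.53073449  75.35134652 145.73631076] -8.955835330220793
grinder [515.0169278   74.41753681  52.3077864 ] 105.23444400459394 500
disc [514.89243715  76.26879563  42.04823075] 139.4958306533397 562
((515.0294189453125, 76.66433715820312), (21.381582260131836, 61.92693328857422), 80.66732788085938)
```

```bash
python3 -m handwheel '[[10,[0,-0.16,0],[0,0,1]],[10,[0,0,0],[0,0,0]],[10,[0,0,0],[0,0,0]],[10,[0,0,0],[0,0,0]]]' 60
python3 - <<'E'
from fit import *
s=manip.sense();y=Ro.from_rotvec(s['eef_rot']).as_matrix();print(s['ee_pos'],np.degrees(np.arctan2(y[1,1],y[0,1]))+90)
p,d,K,R,t=snap("wrist"); W=world(d,K,R,t)
g,zg,n=circ(W,d,(514,75),99,110,54,65); print("grinder",g,zg,n)
l,zl,n=circ(W,d,(514,75),131,144,44,56); print("disc",l,zl,n)
E
```

```text
time: 6.3
ee_pos: [518.4, 73.3, 145.3]
eef_rot: [3.134, -0.219, 0.0]
contact_force: [0.3, -0.4, -0.9]
width: 0.218
grasp_force: 59.2
[518.39026163  73.31045753 145.32307252] -8.008361877618
grinder [515.36195427  74.29844358  52.25713716] 105.20988927487917 483
disc [514.70042179  74.19896185  42.09886012] 139.08652922978473 557
```

Aligned to within 1 mm. Descending, with a check of the force after each call.

```bash
python3 -m handwheel '[[10,[0.03,0,-0.5],[0,0,0]],[10,[0,0,-0.5],[0,0,0]],[10,[0,0,-0.2],[0,0,0]],[10,[0,0,0],[0,0,0]],[10,[0,0,0],[0,0,0]]]' 60
python3 -m handwheel '[[10,[0,0,-0.3],[0,0,0]],[10,[0,0,-0.2],[0,0,0]],[10,[0,0,-0.1],[0,0,0]],[10,[0,0,0],[0,0,0]]]'
```

```text
time: 6.77
ee_pos: [518.5, 73.4, 133.0]
eef_rot: [3.134, -0.219, -0.001]
contact_force: [-0.2, 1.2, -1.9]
width: 0.218
grasp_force: 59.2
time: 7.1
ee_pos: [518.5, 73.4, 127.1]
eef_rot: [3.134, -0.219, -0.001]
contact_force: [0.3, -0.3, -1.9]
width: 0.219
grasp_force: 59.2
```

```bash
python3 -m handwheel '[[10,[0,0,-0.3],[0,0,0]],[10,[0,0,-0.3],[0,0,0]],[10,[0,0,-0.1],[0,0,0]],[10,[0,0,0],[0,0,0]]]'
python3 -m handwheel '[[10,[0,0,-0.1],[0,0,0]],[10,[0,0,-0.1],[0,0,0]],[10,[0,0,0],[0,0,0]],[10,[0,0,0],[0,0,0]]]'
```

```text
time: 7.43
ee_pos: [518.4, 73.4, 119.9]
eef_rot: [3.134, -0.219, -0.001]
contact_force: [-0.2, 0.6, -1.4]
width: 0.22
grasp_force: 59.2
time: 7.77
ee_pos: [518.7, 73.4, 118.4]
eef_rot: [3.134, -0.219, 0.0]
contact_force: [-0.1, -0.6, -0.8]
width: 0.225
grasp_force: 59.3
```

```bash
python3 -m handwheel '[[10,[0,0,-0.1],[0,0,0]],[10,[0,0,0],[0,0,0]],[10,[0,0,0],[0,0,0]]]'
python3 -m handwheel '[[10,[-0.01,-0.016,0],[0,0,-3]],[10,[-0.01,-0.016,0],[0,0,-3]],[10,[-0.01,-0.016,0],[0,0,-3]],[10,[-0.01,-0.016,0],[0,0,-3]],[10,[0,0,0],[0,0,0]]]'
```

```text
time: 8.02
ee_pos: [518.8, 73.4, 118.4]
eef_rot: [-3.133, 0.219, -0.001]
contact_force: [-2.3, 1.0, 10.3]
width: 0.223
grasp_force: 60.8
time: 8.43
ee_pos: [519.2, 72.5, 118.4]
eef_rot: [-3.093, 0.548, -0.004]
contact_force: [-1.1, 0.2, 8.3]
width: 0.226
grasp_force: 60.5
```

```bash
python3 -m handwheel '[[10,[-0.015,-0.018,0],[0,0,-3]],[10,[-0.015,-0.018,0],[0,0,-3]],[10,[-0.015,-0.018,0],[0,0,-3]],[10,[-0.015,-0.018,0],[0,0,-3]],[10,[0,0,0],[0,0,0]]]'
python3 -m handwheel '[[10,[-0.015,-0.018,0],[0,0,-3]],[10,[-0.015,-0.018,0],[0,0,-3]],[10,[-0.015,-0.018,0],[0,0,-3]],[10,[0,0,0],[0,0,-1]],[10,[0,0,0],[0,0,0]]]'
python3 -m handwheel '[[10,[0,0,0],[0,0,0]],[10,[0,0,0],[0,0,0]],[10,[0,0,0],[0,0,0]]]'
python3 - <<'E'
from fit import *
s=manip.sense();y=Ro.from_rotvec(s['eef_rot']).as_matrix();print(s['ee_pos'],np.degrees(np.arctan2(y[1,1],y[0,1]))+90,s['wrist_torque'])
p,d,K,R,t=snap("wrist"); np.savez("w5.npz",p=p,d=d,K=K,R=R,t=t)
W=world(d,K,R,t)
l,zl,n=circ(W,d,(515,74.5),108,118,44,48); print("disc",l,zl,n)
m=(W[...,2]>137)&(W[...,2]<148)&(np.hypot(W[...,0]-514,W[...,1]-75)<45)&(abs(np.arange(512)-256)<26)
print(cv2.minAreaRect(W[m][:,:2].astype(np.float32)),np.median(W[m][:,2]))
cv2.imwrite("pics/w5.png",cv2.resize(p,(800,600),interpolation=cv2.INTER_CUBIC))
E
```

```text
time: 8.85
ee_pos: [518.7, 71.5, 118.4]
eef_rot: [-3.019, 0.869, -0.004]
contact_force: [-1.3, -0.1, 7.3]
width: 0.224
grasp_force: 60.5
time: 9.27
ee_pos: [518.2, 70.9, 118.4]
eef_rot: [-2.933, 1.126, -0.004]
contact_force: [-0.9, -0.6, 7.4]
width: 0.227
grasp_force: 60.5
time: 9.52
ee_pos: [518.2, 70.8, 118.4]
eef_rot: [-2.933, 1.125, -0.004]
contact_force: [-0.8, -1.2, 7.5]
width: 0.221
grasp_force: 60.5
[518.16303644  70.84565102 118.37976567] -41.98807705250681 [-0.19600571  0.23980341  0.17404246]
disc [515.52008616  73.96518132  42.00389692] 112.16756106469565 557
((515.7263793945312, 73.96575164794922), (21.733928680419922, 61.898216247558594), 48.796836853027344) 142.97142050176907
```

View pics/w5.png

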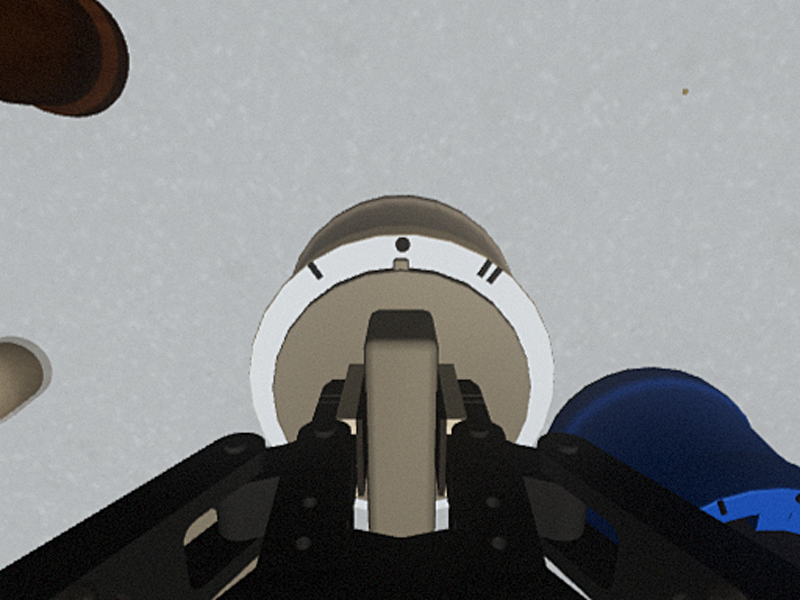

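The pointer at (401,263) lines up with the half-way dot at (402,244). The disc lies on the rim and centred, and it is held steady at 60 N, so I'm handing in.

```bash
python3 -c "
from bench import manip; print(manip.sign_off())"
```

```text
the job is handed in; nothing more can be done
None
```

The bar-handled lid is fully home in the grinder, twisted clockwise to the half-way dot and held there steadily at about 60 N; the job is handed in, but no verdict came back.

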